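Lay the press plunger in the inspection cradle under the magnifier

ROBOT

A 6-joint arm with a two-finger parallel gripper is mounted at the origin on a cart in front of the work surface, level with it; the furniture and walls round the work are solid. World frame = base frame: x ahead of the robot, y to its left, z up, the work surface at z = 0. Lengths are in mm, angles in rad, forces in N, time in s.
With the tool pointing down it reaches from about 275 to 1000 mm from the base axis. Payload 8.4 kg.
Tool frame: the origin (TCP) lies at the very end of the fingers, on their centre line; the grasp point (between the pads) lies 19 mm behind it (r.tcp_to_grasp is the distance from the TCP to the grasp point, in mm); z points along the fingers, y is the line along which they close (so a half turn about z gives the same grasp; the last joint's range is limited). The gripper opens to 85 mm and grips with 20 to 120 N. Pads are 22 mm wide; open, the fingers measure 114 mm over their backs; the gripper's body (76 mm by 85 mm) begins 54 mm behind the grasp point. The pads swing forward as they close: fully open they stand 13 mm farther back than shut.
Start: joints at [-1.202, 0.353, 1.633, -0, 1.155, -0.002], TCP at [226.474, -582.527, 231.281] pointing down, gripper open.
Joint ranges: [-2.63, 2.63], [-0.92, 2.1], [0.06, 2.66], [-1.3, 4.44], [0, 2.69], [-3.02, 3.02]. Speed limits (rad/s): [2.22, 2.22, 2.79, 3.14, 3.14, 3.14].

INTERFACE

Orientations are given as [roll, pitch, yaw] about the fixed x, y, z axes, in that order (R = Rz(yaw) Ry(pitch) Rx(roll)).
In Python, from rig import r gives the robot as it stands. The module is installed in compiled form; this text tells all that it offers.
- The arm moves only by the tool play_rows, never from a script. Its argument "rows" is a list of rows, each an object with "dp": the shift along the tool's x, y, z in units of 40 mm (1.0 is 40 mm), a list of three; "turn": the turn, a rotation vector about the tool's x, y, z in units of 6 degrees (1.0 is 6 degrees), a list of three; "fingers": the closure, from 0 (fully open) to 1 (shut). In form: [{"dp": [tx, ty, tz], "turn": [wx, wy, wz], "fingers": fingers}, ...]. A call has 1 to 5 rows; each row shifts and turns the commanded pose from where the row before left it, along the tool's axes as they then stand; what a row does not reach is not made up. A row lasts 1/12 s, in which the tool goes at most 41.7 mm and 7.16 degrees, less where a joint would pass 70% of its speed; a pose out of reach is approached as far as the arm can. A call is refused whole if a number of a shift passes 1 or a number of a turn 1, either way. A call with a gripper value outside its range is refused whole. The fingers move at their own pace and stop on an object; "force" is the grip in N (left out, the last holds). Time passes only in rows, so rows that do not move let the fingers close. It gives the time, the measured TCP pose, the force, the opening and the grip force at its end, in the units of the state.
- r.sense(): the state, without advancing time (a new reading comes with each control period).
- r.grab_frame(name): name is "scene" or "side" or "wrist"; returns a dict with "pixels" (400x640x3 uint8, red, green, blue), "fx", "fy", "cx", "cy" (pixels), "pose" (4x4, takes a point from camera to world coordinates). Camera axes: x right, y down, z forward; pixel columns grow to the right and rows downward; lengths in mm; the calibration is good to about 2 mm. A picture is of the moment at which its call begins. There is no depth.
- r.sign_off(): hands the job in; it is judged then, once.
The state is a dict: "clock": time; "qpos": joint angles; "qvel": joint speeds; "joint_efforts": joint torques, N m; "eef_pos": TCP position; "tcp_rot": TCP orientation; "contact_force": force on the tool from outside, world axes, zero at the start; "wrist_torque": the same for the moment, N m; "opening": opening from 0.0 (shut) to 1.0 (fully open); "grasp_force": force on a finger pad.
Only numpy, scipy, OpenCV 4.12 (cv2) and the standard library are available. Lean on these libraries where they do the work, as an engineer would, in place of code of your own. Each camera call takes 0.05 s, during which the arm holds its last target. There are 200 camera calls.

TASK

Check the large pellet-press plunger for wear: pick it up from where it stands on its head, lay it gently on its side in the V-block cradle with its head in the recess beside the end plate, and let go. Then swing the bench magnifier over it so that the free end of the plunger is in the middle of the lens, seen from straight above. Do not let the plunger's shaft touch the bench, and leave the other things on the bench where they stand.

Things in the scene. Friction and masses are not known exactly. Their poses are not given: they have to be found in the camera images.
- plunger: The large steel press plunger, 100 mm tall, about 0.5 kg, standing upright on its head: head 44 mm diameter and 12 mm thick at the bottom, above it a plain round shaft of 30 mm diameter. Centre of mass about 45 mm above the foot. Origin: centre of the head's flat underside; z runs along the shaft from the head to the free end.
- plunger_tip (a point): Centre of the flat end face of the plunger's shaft (the free end, 100 mm from the head's underside).
- cradle: Fixed cradle: aluminium plate 70 x 134 x 10 mm with two white V-blocks and an upright end plate. Origin: under the plate, z up, y along the Vs towards the end plate. V-blocks (60 mm wide, 32 mm high, 90-degree V) at y = -50 to -36 and 16 to 30 mm; between them free for fingers down to z = 10 mm. Head recess: y = 30 to 54 mm. End plate: y = 54 to 62 mm, 52 mm wide, 33.5 mm high.
- cradle_seat (a point): Point in the cradle's head recess (x = 0, y = 48, z = 35 mm of the cradle) where the centre of the head's underside lies when the plunger is home, in the middle of its 12 mm play along y. The shaft then lies level in both Vs, axis 35 mm above the bench, and its free end points to the cradle's -y, about y = -52 mm.
- magnifier: Fixed stand of the bench magnifier: round white foot 110 mm across, steel post 16 mm thick and 224 mm high. Origin: centre of the foot's underside, on the post's axis, which is the axis of the first joint.
- magnifier_arm (a joint): First swivel of the magnifier, about the post, radians, positive counter-clockwise seen from above, range -0.85 to 2.5. At 0 the first link points along the stand's +y. The link is 160 mm long from post to elbow, at height 212 mm (elbow knob up to 238 mm). Stiff (0.25 N m), stays where it is left.
- magnifier_lens (a joint): Elbow swivel, vertical axis, radians, positive counter-clockwise seen from above, range -1.5 to 1.0. At 0 the second link is at right angles to the first (with both joints at 0 it points along the stand's -x); at -1.57 the links would be in line. From elbow to lens centre 160 mm. Stiff (0.2 N m), stays where it is left.
- lens_centre (a point): Centre of the lens, 184 mm above the bench; white round frame of 104 mm outer diameter, 16 mm thick, lying level.
- lens_handle (a point): Grip point of the lens handle: upright grey round peg, 13 mm thick, on the far edge of the lens frame, 58 mm beyond the lens centre on the line from the elbow. The point is on its axis at height 214 mm; the peg stands free from 184 to 235 mm. It can be pinched from above and turns between the fingers while the two links follow.
- sample_3: Bystander: sample bottle, 50 mm diameter, 104 mm tall, loose. Origin: centre of its foot.
- amber_bottle: Bystander: amber bottle, 62 mm diameter, 141 mm tall, loose. Origin: centre of its foot.
- beaker_100: Bystander: glass beaker, 58 mm across, 70 mm tall, loose. Origin: centre of its foot.
- pellet_die: Bystander: low round steel pellet die, 40 mm across, 30 mm tall, loose. Origin: centre of its foot.
- die_plunger: Bystander: the small plunger of the same shape as the large one, only 22 mm across and 54 mm tall, loose; not to be used. Origin: centre of its foot.
- crucible_1: Bystander: metal crucible, 27 mm across, 14 mm tall, loose. Origin: centre of its foot.
Things that resemble listed ones, but are neither listed nor needed, are in the scene too. Leave any purple look-alike of the plunger alone. Of the things shaped like the cradle, the aluminium one is meant.

How it is judged (in metres and radians):
On the way:
1. the plunger lies in both Vs of the cradle, head in the recess, and is released (angle between the z axis of plunger and the y axis of cradle, either way round below 0.08 rad and x of plunger in the frame of cradle between -0.005 and 0.005 m and y of plunger in the frame of cradle between 0.04 and 0.057 m and z of plunger in the frame of cradle between 0.031 and 0.039 m and y of plunger_tip in the frame of cradle below 0 m and contact force between the fingers and plunger below 0.05 N), for 0.3 s.
At the end, for the whole second after the job is handed in: The large plunger lies level in both Vs (within 4.5 degrees, 5 mm sideways), head in the recess, free end away from the end plate, released; the lens centre is within 20 mm, seen from above, of the free end; all is still (all of step 1 and horizontal distance between lens_centre and plunger_tip below 0.02 m and linear speed of plunger below 0.02 m/s and velocity of joint magnifier_arm between -0.05 and 0.05 rad/s and velocity of joint magnifier_lens between -0.05 and 0.05 rad/s); the robot touches nothing.
It fails at once if the plunger's shaft touches the bench (height (world z) of plunger_tip below 0.024 m).
It fails at once if the plunger is dropped or rammed into the cradle (contact force between plunger and cradle above 60 N).
It fails at once if the sample bottle, amber bottle, beaker, pellet die, small plunger or crucible is pushed from its place or tipped (distance of any of sample_3, amber_bottle, beaker_100, pellet_die, die_plunger, crucible_1 from where it was at the start of the episode above 0.02 m or angle between any of sample_3, amber_bottle, beaker_100, pellet_die, die_plunger, crucible_1's own z axis and vertical above 0.4 rad).
It also fails if it takes over 64 s, if anything falls off the work surface, if the arm or the gripper's body presses on something with over 40 N, if the wrist force passes 120 N, or if a joint passes its speed limit or range.

## Working session

There is one attempt and no reset: what is moved stays moved. The work goes in short steps, Python scripts to look and compute and a tool call to move; the robot and the scene stay as the last step left them, time stands still between calls to the robot, and variables do not carry over. Pictures are saved under pics/ and viewed, at most 10 in all, crops included, and the job is handed in when it is done.

Besides the shell and the picture viewer there is one more tool, called after "Emit:" in YAML: its name, and indented under it one key for each argument. play_rows: Moves the arm, as the interface text tells. Its arguments: {"type":"object","properties":{"rows":{"type":"array"},"force":{"type":"number"}},"required":["rows"]}

```bash
mkdir -p pics; ls
cat > h.py <<'E'
import numpy as np, cv2
from rig import r
def snap(n,f):
    d=r.grab_frame(n); cv2.imwrite('pics/'+f+'.png',d['pixels'][:,:,::-1]); np.save('pics/'+f+'.npy',d,allow_pickle=True); return d
def load(f): return np.load('pics/'+f+'.npy',allow_pickle=True).item()
def ray(d,u,v):
    P=np.array(d['pose']); k=P[:3,:3]@np.array([(u-d['cx'])/d['fx'],(v-d['cy'])/d['fy'],1]); return P[:3,3],k/np.linalg.norm(k)
def onz(d,u,v,z):
    o,k=ray(d,u,v); return o+k*(z-o[2])/k[2]
def proj(d,p):
    P=np.array(d['pose']); c=P[:3,:3].T@(np.array(p)-P[:3,3]); return [d['fx']*c[0]/c[2]+d['cx'],d['fy']*c[1]/c[2]+d['cy']]
def tri(*a):
    A=np.zeros((3,3));b=np.zeros(3)
    for d,u,v in a:
        o,k=ray(d,u,v);M=np.eye(3)-np.outer(k,k);A+=M;b+=M@o
    return np.linalg.solve(A,b)
E
python3 - <<'E'
from h import *
for n in ('scene','side'):
    d=snap(n,n+'0'); print(n,d['fx'],d['cx'],d['cy'],np.round(d['pose'],3).tolist())
s=r.sense(); print(s)
E
```

```text
pics
scene 502.14230775589465 326.03276503962604 194.88663761134325 [[-0.585, -0.497, 0.64, -267.262], [-0.811, 0.368, -0.456, 473.453], [-0.009, -0.786, -0.618, 914.888], [0.0, 0.0, 0.0, 1.0]]
side 364.29848339088545 318.87887656952455 193.54583445816195 [[0.994, -0.053, 0.1, 435.451], [-0.113, -0.513, 0.851, -887.294], [0.006, -0.857, -0.516, 621.867], [0.0, 0.0, 0.0, 1.0]]
{'clock': 0.1, 'qpos': array([-1.20237700e+00,  3.53620593e-01,  1.63404056e+00, -8.23013786e-06,
        1.15518301e+00, -2.41423403e-03]), 'qvel': array([ 0.00168314, -0.0027547 , -0.00065968, -0.00049169,  0.00029019,
        0.0016435 ]), 'joint_efforts': array([ 1.93699845e-03, -6.06350470e+01, -3.42815566e+01,  7.31602086e-05,
        3.91365160e-03,  5.13002504e-06]), 'eef_pos': array([ 226.33591734, -582.13503191,  230.61891585]), 'tcp_rot': array([-3.14034113e+00,  4.50387866e-06,  3.70836893e-01]), 'contact_force': array([ 0.37107795, -0.60412246, -0.08066336]), 'wrist_torque': array([ 0.05400261,  0.00711284, -0.00673276]), 'grasp_force': 0.0, 'opening': 0.9976068265109967}
```

View pics/scene0.png

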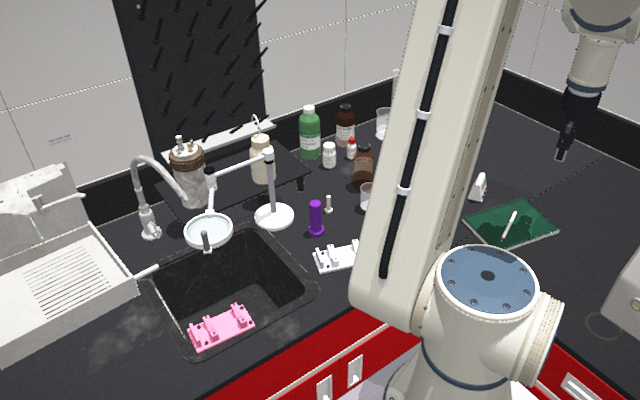

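View pics/side0.png

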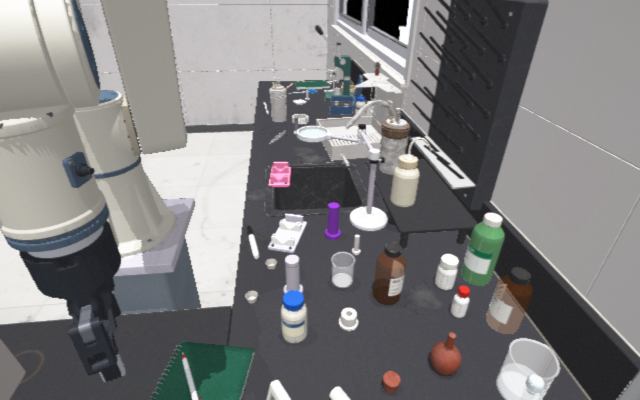

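The scene view shows the magnifier (foot 273,216; lens 208,230), the cradle partly hidden by the arm (335,257), a pink cradle look-alike (222,327) and the purple plunger (316,218). In the side view, these could be taken for the plunger: steel at (292,272), purple at (333,220) and the small plunger at (356,245). By the description I choose the steel one. The aluminium cradle is at (288,233), and I'll check both in a close crop.

Run:
```python
from h import *
d=load('side0'); s=load('scene0')
im=d['pixels'][110:350,230:410,::-1]
cv2.imwrite('pics/c1.png',cv2.resize(im,None,fx=2.5*1.3,fy=2.5,interpolation=cv2.INTER_CUBIC) if 0 else cv2.resize(im,None,fx=2.5,fy=2.5,interpolation=cv2.INTER_CUBIC))
for n,u,v,z in [('plfoot',292,292,0),('pltop',292,260,100),('cradle',288,236,10),('purple',333,235,0),('small',356,252,0),('magfoot',368,219,0),('posttop',375,152,224),('lens',312,133,184),('beaker',343,283,0),('amber',388,298,0),('sample',294,337,0)]:
    print(n,onz(d,u,v,z).round())
for n,u,v,z in [('magfoot',273,217,0),('lens',208,230,184),('handle',206,234,235),('purple',316,233,0),('cr',335,262,10)]:
    print('S',n,onz(s,u,v,z).round())
```

```text
plfoot [ 445. -288.    0.]
pltop [ 448. -293.  100.]
cradle [445. -92.  10.]
purple [570. -88.   0.]
small [ 619. -166.    0.]
magfoot [684. -22.   0.]
posttop [682. -37. 224.]
lens [541. 213. 184.]
beaker [ 566. -273.    0.]
amber [ 659. -329.    0.]
sample [ 443. -409.    0.]
S magfoot [687. -23.   0.]
S lens [542. 213. 184.]
S handle [477. 239. 235.]
S purple [562. -82.   0.]
S cr [438. -53.  10.]
```

View pics/c1.png

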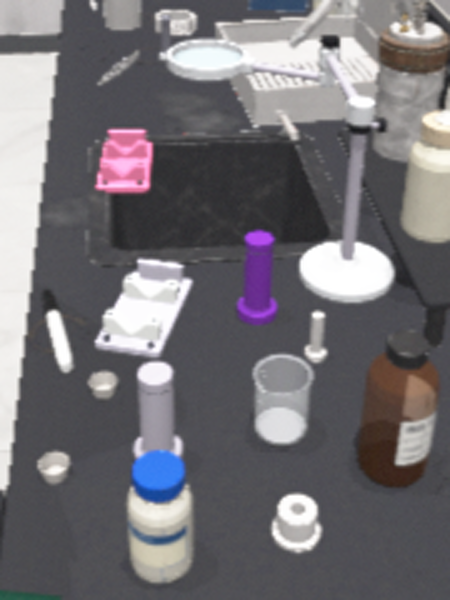

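The crop confirms it: the steel plunger stands behind the blue-capped sample bottle, and the aluminium cradle's end plate is at its far end. I'll bring the wrist camera over the area, which also clears the scene camera's view.

Emit:
play_rows:
  rows:
    - {"dp":[0.68,-0.66,-0.27],"turn":[0,0,0],"fingers":0}
    - {"dp":[0.68,-0.66,-0.27],"turn":[0,0,0],"fingers":0}
    - {"dp":[0.68,-0.66,-0.27],"turn":[0,0,0],"fingers":0}
    - {"dp":[0.68,-0.66,-0.27],"turn":[0,0,0],"fingers":0}
    - {"dp":[0.68,-0.66,-0.27],"turn":[0,0,0],"fingers":0}

```text
clock: 0.52
eef_pos: [305.5, -408.4, 285.3]
tcp_rot: [-3.141, 0.0, 0.37]
contact_force: [0.7, 0.6, -0.4]
opening: 0.998
grasp_force: 0.0
```

Emit:
play_rows:
  rows:
    - {"dp":[0.68,-0.66,-0.27],"turn":[0,0,0],"fingers":0}
    - {"dp":[0.68,-0.66,-0.27],"turn":[0,0,0],"fingers":0}
    - {"dp":[0.68,-0.66,-0.27],"turn":[0,0,0],"fingers":0}
    - {"dp":[0.68,-0.66,-0.27],"turn":[0,0,0],"fingers":0}
    - {"dp":[0.68,-0.66,-0.27],"turn":[0,0,0],"fingers":0}

```text
clock: 0.93
eef_pos: [384.4, -236.1, 339.7]
tcp_rot: [-3.142, 0.0, 0.37]
contact_force: [1.7, 0.2, -0.4]
opening: 0.997
grasp_force: 0.0
```

Emit:
play_rows:
  rows:
    - {"dp":[0,0,0],"turn":[0,0,-0.9],"fingers":0}
    - {"dp":[0,0,0],"turn":[0,0,-0.9],"fingers":0}
    - {"dp":[0,0,0],"turn":[0,0,-0.9],"fingers":0}
    - {"dp":[0,0,0],"turn":[0,0,-0.9],"fingers":0}
    - {"dp":[0,0,0],"turn":[0,0,-0.9],"fingers":0}

```text
clock: 1.35
eef_pos: [384.2, -237.6, 339.1]
tcp_rot: [-3.141, 0.0, 0.847]
contact_force: [-0.1, 0.8, 1.0]
opening: 1.0
grasp_force: 0.0
```

Emit:
play_rows:
  rows:
    - {"dp":[0,0,0],"turn":[0,0,-0.9],"fingers":0}
    - {"dp":[0,0,0],"turn":[0,0,-0.9],"fingers":0}
    - {"dp":[0,0,0],"turn":[0,0,-0.9],"fingers":0}
    - {"dp":[0,0,0],"turn":[0,0,-0.9],"fingers":0}
    - {"dp":[0,0,0],"turn":[0,0,0],"fingers":0}

```text
clock: 1.77
eef_pos: [384.1, -237.8, 339.0]
tcp_rot: [-3.141, -0.0, 1.223]
contact_force: [0.5, -1.1, 0.1]
opening: 0.999
grasp_force: 0.0
```

Run:
```python
from h import *
d=snap('wrist','w1'); s=snap('scene','s1'); e=snap('side','e1')
print(d['fx'],np.round(d['pose'],3).tolist(), r.sense()['qpos'].round(3))
im=np.hstack([d['pixels'][:,:,::-1][::1],s['pixels'][100:300,230:630,::-1].repeat(2,0)[:, :320]*0+0]) if 0 else d['pixels'][:,:,::-1]
cv2.imwrite('pics/w1b.png',im)
```

```text
307.0035944969494 [[0.94, -0.326, -0.1, 409.493], [-0.341, -0.9, -0.274, -168.859], [-0.001, 0.291, -0.957, 481.495], [0.0, 0.0, 0.0, 1.0]] [-0.558 -0.021  1.844  0.     1.319 -0.203]
```

View pics/w1b.png

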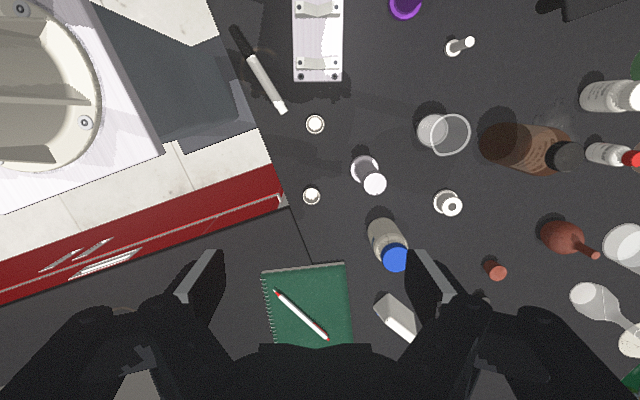

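The wrist view shows the plunger's tip at (375,184) and its head at (365,169). The near end of the cradle is at (318,80), crucibles are at (315,124) and (311,196), and the sample bottle is at (390,250). Next I measure these, checking the cradle in the scene view.

Run:
```python
from h import *
d=load('w1'); g=cv2.cvtColor(d['pixels'],cv2.COLOR_RGB2GRAY)
def cont(x0,y0,x1,y1,t):
    m=(g[y0:y1,x0:x1]>t).astype(np.uint8); c,_=cv2.findContours(m,0,1); c=[k+[x0,y0] for k in c if cv2.contourArea(k)>30]; return sorted(c,key=cv2.contourArea)[::-1]
for t in(215,235):
  for c in cont(345,150,395,200,t)[:2]:
    (u,v),ra=cv2.minEnclosingCircle(c);print('pl',t,u,v,ra,cv2.contourArea(c),onz(d,u,v,100).round(1))
for t in (120,150):
    c=cont(285,0,350,95,t)[0]; R=cv2.minAreaRect(c); print(t,R); 
    b=cv2.boxPoints(R); print([onz(d,*p,10).round(1).tolist() for p in b])
w=np.vstack([d['pixels'][0:210,270:420,::-1]]); w=cv2.resize(w,None,fx=2.8,fy=2.8,interpolation=2)
s=load('s1'); w2=s['pixels'][190:300,290:400,::-1]; w2=cv2.resize(w2,None,fx=3.5,fy=3.5,interpolation=2)
o=np.zeros((590,800,3),np.uint8); o[:588,:410]=w[:,:410]; o[:385,410:795]=w2
cv2.imwrite('pics/c2.png',o)
```

```text
pl 215 374.5414123535156 183.29881286621094 11.172404289245605 345.0 [ 447.5 -288.4  100. ]
pl 215 356.0 172.0 9.486932754516602 35.5 [ 429.7 -266.2  100. ]
pl 235 374.5 183.5 11.068072319030762 339.5 [ 447.4 -288.6  100. ]
pl 235 356.0 172.0 9.486932754516602 32.0 [ 429.7 -266.2  100. ]
120 ((317.5, 40.5), (81.0, 51.0), 90.0)
[[425.2, -34.7, 10.0], [489.7, -58.0, 10.0], [457.5, -155.0, 10.0], [388.4, -130.0, 10.0]]
150 ((317.5, 40.5), (81.0, 51.0), 90.0)
[[425.2, -34.7, 10.0], [489.7, -58.0, 10.0], [457.5, -155.0, 10.0], [388.4, -130.0, 10.0]]
```

View pics/c2.png

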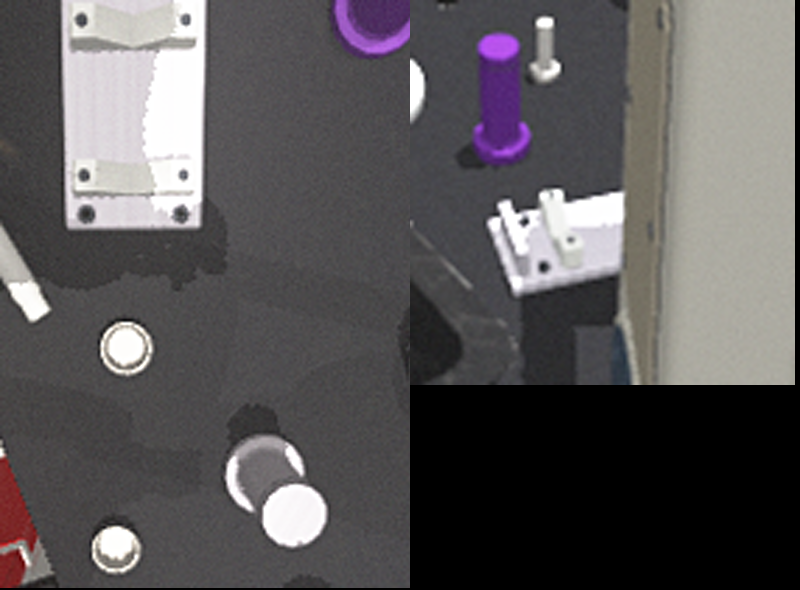

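The crop shows the cradle's near plate corners at about (293.6,81.8) and (341.8,81.4) in the wrist frame. The bolt holes of both V-blocks are visible. Now its pose.

Run:
```python
from h import *
d=load('w1'); f=lambda x,y:(270+x/2.8-.3,y/2.8-.3)
L=onz(d,*f(66,229),10);R=onz(d,*f(202.5,228.5),10);LT=onz(d,*f(62,2),10);RT=onz(d,*f(207.5,2),10)
a=lambda v:np.degrees(np.arctan2(v[1],v[0]))
print('width',np.linalg.norm(R-L),'near yaw',a(R-L),'left',a(LT-L)-90,'right',a(RT-R)-90,np.linalg.norm(RT-LT))
for z in(20,32,42):
    n1,n2,f1,f2=[onz(d,*f(*p),z) for p in((84,176),(184,175),(81,20),(186,20))]
    print(z,np.linalg.norm(n2-n1),np.linalg.norm(f2-f1),'spacing',np.linalg.norm((f1+f2-n1-n2)/2),a(n2-n1),a(f2-f1),a((f1+f2-n1-n2))-90,(n1+n2)/2,(f1+f2)/2)
h1,h2=onz(d,*f(86,214),10),onz(d,*f(181,214),10);print(h1,h2,L,R,a(h2-h1))
y=np.radians(np.mean([a(R-L),a(LT-L)-90,a(RT-R)-90])); ex=np.array([np.cos(y),np.sin(y)]);ey=np.array([-ex[1],ex[0]])
o=((L+R)/2)[:2]+67*ey; print('yaw',np.degrees(y),'origin',o,'seat',o+48*ey,'tip',o-52*ey)
s=r.sense();print(s['tcp_rot'],s['eef_pos'])
```

```text
width 70.29344766332355 near yaw -19.712635793555446 left -19.999463441381295 right -19.772747874725923 69.88849998028805
20 49.56648660308773 49.63039879633052 spacing 67.86077922948553 -19.382643023623867 -19.916943404285927 -19.558685953143936 [ 430.91152045 -120.28620614   20.        ] [453.62942259 -56.34105559  20.        ]
32 48.27763666017063 48.33988697999332 spacing 66.09623291139354 -19.38264302362383 -19.916943404285913 -19.558685953143936 [ 430.35458813 -121.54922364   32.        ] [452.48176923 -59.26680348  32.        ]
42 47.203595041073044 47.26446046637897 spacing 64.62577764631688 -19.38264302362382 -19.916943404285917 -19.55868595314388 [ 429.89047786 -122.60173823   42.        ] [451.52539142 -61.70492672  42.        ]
[ 402.08861096 -128.00362426   10.        ] [ 447.87202874 -144.58623695   10.        ] [ 389.85265661 -131.25035932   10.        ] [ 456.02663973 -154.96054156   10.        ] -19.91023058893288
yaw -19.828282369887557 origin [445.66620341 -80.07764953] seat [461.94791462 -34.92340411] tip [ 428.02768293 -128.99474874]
[-3.14128512e+00 -6.49406899e-05  1.21581949e+00] [ 384.21953611 -237.85273479  339.13038854]
```

Cradle: origin (445.3,-80.6), yaw -19.8°. Plunger: (447.5,-288.5). I'll tilt the tool -60° about its closing line for the grasp, so that +90° about the same line lays the plunger down with the tool at +30°.

Emit:
play_rows:
  rows:
    - {"dp":[0,0,0],"turn":[0,-1,-0.09],"fingers":0}
    - {"dp":[0,0,0],"turn":[0,-1,0],"fingers":0}
    - {"dp":[0,0,0],"turn":[0,-1,0],"fingers":0}
    - {"dp":[0,0,0],"turn":[0,-1,0],"fingers":0}
    - {"dp":[0,0,0],"turn":[0,-1,0],"fingers":0}

```text
clock: 2.33
eef_pos: [385.0, -238.0, 340.3]
tcp_rot: [3.137, 0.528, 1.224]
contact_force: [-0.2, -0.3, -1.0]
opening: 1.002
grasp_force: 0.0
```

Emit:
play_rows:
  rows:
    - {"dp":[0,0,0],"turn":[0,-1,0],"fingers":0}
    - {"dp":[0,0,0],"turn":[0,-1,0],"fingers":0}
    - {"dp":[0,0,0],"turn":[0,-1,0],"fingers":0}
    - {"dp":[0,0,0],"turn":[0,-1,0],"fingers":0}
    - {"dp":[0,0,0],"turn":[0,-1,0],"fingers":0}

```text
clock: 2.75
eef_pos: [385.1, -237.4, 339.9]
tcp_rot: [3.133, 1.052, 1.222]
contact_force: [0.4, -0.8, -1.3]
opening: 0.997
grasp_force: 0.0
```

```bash
cat >> h.py <<'E'
from scipy.spatial.transform import Rotation as Ro
ex=np.array([.941,-.339,0]);ey=np.array([.339,.941,0]);ez=np.array([0,0,1.])
O=np.array([445.3,-80.6,0]); P=np.array([447.5,-288.5,0])
def rot(t): # tool tilt t deg about tool y: z=-Zcos+ey sin
    t=np.radians(t); z=-ez*np.cos(t)+ey*np.sin(t); return np.column_stack([np.cross(ex,z),ex,z])
def to(p,R=None):
    s=r.sense(); C=Ro.from_euler('xyz',s['tcp_rot']).as_matrix()
    print('pos',s['eef_pos'].round(1),'q',s['qpos'].round(2),'dp',(C.T@(np.array(p)-s['eef_pos'])/40).round(3), 'turn', None if R is None else np.degrees(Ro.from_matrix(C.T@R).as_rotvec()/6).round(3))
E
python3 - <<'E'
from h import *
R=rot(-60); G=P+55*ez+16*R[:,2]; print(G,G-80*R[:,2]); to(G-80*R[:,2],R)
E
```

```text
[ 442.80267821 -301.53887848   47.        ] [ 466.28928716 -236.34448608   87.        ]
pos [ 385.1 -237.4  339.9] q [ 0.09  0.22  1.99 -0.91  1.57  0.75] dp [5.845 1.876 2.528] turn [ 0.053  0.041 -0.016]
```

Emit:
play_rows:
  rows:
    - {"dp":[0.835,0.268,0.361],"turn":[0,0,0],"fingers":0}
    - {"dp":[0.835,0.268,0.361],"turn":[0,0,0],"fingers":0}
    - {"dp":[0.835,0.268,0.361],"turn":[0,0,0],"fingers":0}
    - {"dp":[0.835,0.268,0.361],"turn":[0,0,0],"fingers":0}

```text
clock: 3.08
eef_pos: [430.9, -236.2, 192.8]
tcp_rot: [3.137, 1.046, 1.224]
contact_force: [0.8, 0.7, 0.3]
opening: 1.003
grasp_force: 0.0
```

Emit:
play_rows:
  rows:
    - {"dp":[0.835,0.268,0.361],"turn":[0,0,0],"fingers":0}
    - {"dp":[0.835,0.268,0.361],"turn":[0,0,0],"fingers":0}
    - {"dp":[0.835,0.268,0.361],"turn":[0,0,0],"fingers":0}
    - {"dp":[0,0,0],"turn":[0,0,0],"fingers":0}

```text
clock: 3.42
eef_pos: [463.8, -235.1, 79.4]
tcp_rot: [-3.129, 1.048, 1.239]
contact_force: [-2.2, 0.5, 1.1]
opening: 1.0
grasp_force: 0.0
```

Run:
```python
from h import *
R=rot(-60); G=P+55*ez+16*R[:,2]; to(G,R); print(r.sense()['contact_force'])
d=snap('wrist','w2'); e=snap('side','e2')
print(proj(d,P+100*ez),proj(d,P))
o=np.zeros((400,800,3),np.uint8);o[:,:480]=d['pixels'][:,80:560,::-1];o[:,480:]=cv2.resize(e['pixels'][170:370,220:380,::-1],(320,400));cv2.imwrite('pics/c3.png',o)
```

```text
pos [ 463.8 -235.1   79.4] q [ 0.08  0.74  1.91 -0.96  1.3   1.1 ] dp [-0.168  0.069  1.913] turn [-0.007  0.006  0.065]
[-2.22724083  0.48477624  1.0927548 ]
[np.float64(317.937466291575), np.float64(287.7886535555316)] [np.float64(318.4722000489993), np.float64(148.4325198997412)]
```

View pics/c3.png

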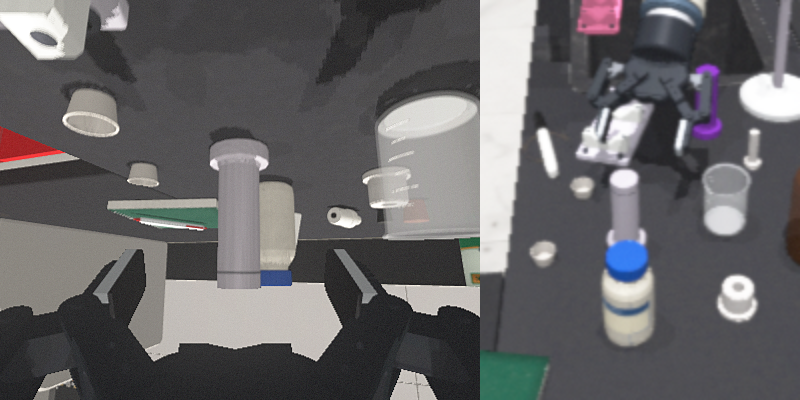

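The shaft sits centred between the fingers (u≈318, where its projected pose falls), and the fingers are clear of the beaker and crucible. Advance and close.

Emit:
play_rows:
  rows:
    - {"dp":[-0.056,0.023,0.64],"turn":[0,0,0.02],"fingers":0}
    - {"dp":[-0.056,0.023,0.64],"turn":[0,0,0.02],"fingers":0}
    - {"dp":[-0.056,0.023,0.63],"turn":[0,0,0.02],"fingers":0}
    - {"dp":[0,0,0],"turn":[0,0,0],"fingers":0}

```text
clock: 3.85
eef_pos: [442.1, -304.2, 55.9]
tcp_rot: [3.128, 1.048, 1.21]
contact_force: [-0.9, -0.0, -0.3]
opening: 0.997
grasp_force: 0.0
```

Emit:
play_rows:
  rows:
    - {"dp":[0,0,0],"turn":[0,0,0],"fingers":0.3}
    - {"dp":[0,0,0],"turn":[0,0,0],"fingers":0.5}
    - {"dp":[0,0,0],"turn":[0,0,0],"fingers":0.6}
    - {"dp":[0,0,0],"turn":[0,0,0],"fingers":0.8}
    - {"dp":[0,0,0],"turn":[0,0,0],"fingers":1}
  force: 80

```text
clock: 4.27
eef_pos: [444.3, -301.3, 54.8]
tcp_rot: [3.13, 1.048, 1.215]
contact_force: [-0.9, 3.1, 8.0]
opening: 0.314
grasp_force: 77.6
```

Emit:
play_rows:
  rows:
    - {"dp":[0,0,0],"turn":[0,0,0],"fingers":1}
    - {"dp":[0,0,0],"turn":[0,0,0],"fingers":1}
    - {"dp":[0,0,0],"turn":[0,0,0],"fingers":1}
    - {"dp":[0,0,0],"turn":[0,0,0],"fingers":1}
    - {"dp":[0,0,0],"turn":[0,0,0],"fingers":1}

```text
clock: 4.68
eef_pos: [444.3, -301.4, 54.8]
tcp_rot: [3.13, 1.049, 1.216]
contact_force: [-1.1, 5.8, 8.2]
opening: 0.313
grasp_force: 77.7
```

Emit:
play_rows:
  rows:
    - {"dp":[-0.2,0,-0.12],"turn":[0,0,0],"fingers":1}
    - {"dp":[-0.8,0,-0.45],"turn":[0,0,0],"fingers":1}
    - {"dp":[-0.8,0,-0.45],"turn":[0,0,0],"fingers":1}
    - {"dp":[-0.8,0,-0.45],"turn":[0,0,0],"fingers":1}
    - {"dp":[-0.8,0,-0.45],"turn":[0,0,0],"fingers":1}

```text
clock: 5.1
eef_pos: [442.3, -302.4, 211.0]
tcp_rot: [3.135, 1.046, 1.22]
contact_force: [0.9, 0.4, -5.5]
opening: 0.313
grasp_force: 79.2
```

Emit:
play_rows:
  rows:
    - {"dp":[0,0,0],"turn":[0,0.4,0],"fingers":1}
    - {"dp":[0,0,0],"turn":[0,0.8,0],"fingers":1}
    - {"dp":[0,0,0],"turn":[0,0.8,0],"fingers":1}
    - {"dp":[0,0,0],"turn":[0,0.8,0],"fingers":1}
    - {"dp":[0,0,0],"turn":[0,0.8,0],"fingers":1}

```text
clock: 5.52
eef_pos: [442.8, -302.0, 210.2]
tcp_rot: [3.135, 0.665, 1.222]
contact_force: [-0.1, -1.2, -5.9]
opening: 0.314
grasp_force: 79.3
```

Emit:
play_rows:
  rows:
    - {"dp":[0,0,0],"turn":[0,0.8,0],"fingers":1}
    - {"dp":[0,0,0],"turn":[0,0.8,0],"fingers":1}
    - {"dp":[0,0,0],"turn":[0,0.8,0],"fingers":1}
    - {"dp":[0,0,0],"turn":[0,0.8,0],"fingers":1}
    - {"dp":[0,0,0],"turn":[0,0.8,0],"fingers":1}

```text
clock: 5.93
eef_pos: [442.5, -302.2, 210.4]
tcp_rot: [3.136, 0.247, 1.225]
contact_force: [-0.6, 0.2, -6.2]
opening: 0.314
grasp_force: 79.3
```

Emit:
play_rows:
  rows:
    - {"dp":[0,0,0],"turn":[0,0.8,0],"fingers":1}
    - {"dp":[0,0,0],"turn":[0,0.8,0],"fingers":1}
    - {"dp":[0,0,0],"turn":[0,0.8,0],"fingers":1}
    - {"dp":[0,0,0],"turn":[0,0.8,0],"fingers":1}
    - {"dp":[0,0,0],"turn":[0,0.8,0],"fingers":1}

```text
clock: 6.35
eef_pos: [442.4, -302.4, 210.5]
tcp_rot: [3.136, -0.172, 1.228]
contact_force: [-0.3, 0.7, -7.0]
opening: 0.317
grasp_force: 79.2
```

Emit:
play_rows:
  rows:
    - {"dp":[0,0,0],"turn":[0,0.8,0],"fingers":1}
    - {"dp":[0,0,0],"turn":[0,0.8,0],"fingers":1}
    - {"dp":[0,0,0],"turn":[0,0.8,0],"fingers":1}
    - {"dp":[0,0,0],"turn":[0,0.8,0],"fingers":1}
    - {"dp":[0,0,0],"turn":[0,0.6,0],"fingers":1}

```text
clock: 6.77
eef_pos: [442.1, -303.1, 209.8]
tcp_rot: [3.135, -0.569, 1.229]
contact_force: [-1.5, 0.3, -5.9]
opening: 0.31
grasp_force: 79.3
```

```bash
cat >> h.py <<'E'
T=O+48*ey+35*ez-54.8*ey-13.2*ez
E
python3 - <<'E'
from h import *
print(T); to(T+100*ez,rot(30)); print(r.sense()['contact_force'])
d=snap('wrist','w3'); s=snap('scene','s3'); e=snap('side','e3')
C=r.sense(); t=C['eef_pos']
ax=[t+13.2*ez+k*ey for k in(54.8,-45.2)]  # head, tip predicted if no slip
print([np.round(proj(x,a)) for x in (d,e) for a in ax])
o=np.zeros((400,800,3),np.uint8);o[:,:480]=d['pixels'][:,80:560,::-1];o[:,480:]=cv2.resize(e['pixels'][130:330,220:380,::-1],(320,400));cv2.imwrite('pics/c4.png',o)
E
```

```text
[442.9948 -86.9988  21.8   ]
pos [ 442.1 -303.1  209.8] q [-0.9   0.41  1.74  0.49  1.35 -0.76] dp [ 3.109 -1.817  4.591] turn [ 0.038 -0.435  0.034]
[-1.48410775  0.26141191 -5.90461461]
[array([314., 144.]), array([314., 354.]), array([295., 201.]), array([279., 229.])]
```

View pics/c4.png

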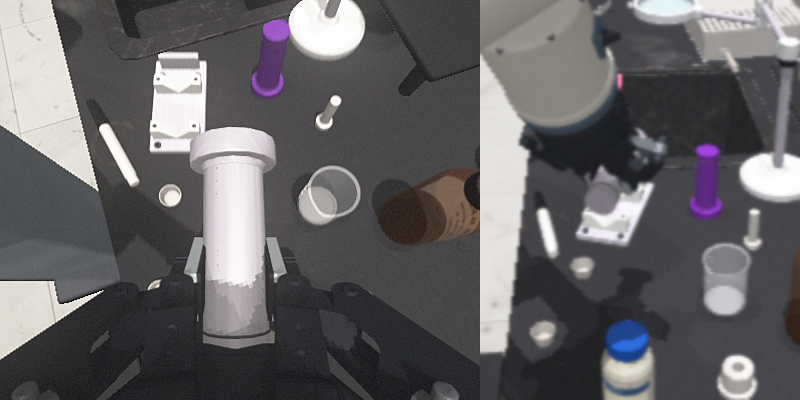

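The plunger lies between the fingers, head towards the cradle's end plate, and close to level. I'll check for slip in the grip by comparing predicted edge points with the seen ones (head far edge v≈128, head/shaft step v≈165, tip edge v≈335).

Run:
```python
from h import *
d=load('w3'); e=load('e3'); t=np.array([442.1,-303.1,209.8])
for sl in(-6,-3,0,3,6):
    # plunger frame dirs: pivot at grip centre. tilt 32.6 vs 29.9 level => rotate by 2.7+sl about ex
    a=np.radians(2.7+sl); A=Ro.from_rotvec(ex*a).as_matrix(); 
    A0=Ro.from_rotvec(ex*np.radians(2.7)).as_matrix(); g0=t+A0@(13.2*ez)   # axis point abreast the tip of fingers
    g=g0
    f=lambda y,z:np.round(proj(d,g+A@(y*ey+z*ez)),0).tolist()
    print(sl,'headfar',f(54.8,22),'step',f(42.8,22),f(42.8,15),'tip top',f(-45.2,15),'tip low',f(-45.2,-15),'side:',np.round(proj(e,g+A@(-45.2*ey))).tolist())
g=d['pixels'][:,313].astype(int).sum(1)//3; print(g[110:180:2].tolist(), g[320:360].tolist())
```

```text
-6 headfar [315.0, 124.0] step [315.0, 147.0] [314.0, 154.0] tip top [314.0, 364.0] tip low [314.0, 351.0] side: [279.0, 228.0]
-3 headfar [315.0, 123.0] step [315.0, 147.0] [314.0, 154.0] tip top [314.0, 364.0] tip low [314.0, 349.0] side: [279.0, 229.0]
0 headfar [315.0, 122.0] step [315.0, 148.0] [315.0, 153.0] tip top [314.0, 365.0] tip low [314.0, 346.0] side: [279.0, 230.0]
3 headfar [315.0, 122.0] step [315.0, 148.0] [315.0, 153.0] tip top [314.0, 365.0] tip low [314.0, 343.0] side: [279.0, 231.0]
6 headfar [315.0, 122.0] step [315.0, 149.0] [315.0, 154.0] tip top [314.0, 365.0] tip low [314.0, 339.0] side: [280.0, 232.0]
[85, 84, 88, 82, 86, 89, 82, 91, 59, 239, 233, 236, 236, 239, 238, 238, 236, 239, 241, 246, 248, 124, 114, 251, 244, 241, 220, 237, 236, 240, 239, 240, 241, 239, 242] [166, 161, 165, 164, 166, 165, 166, 162, 161, 166, 167, 145, 136, 131, 143, 120, 76, 56, 59, 133, 137, 134, 135, 132, 134, 135, 136, 142, 100, 47, 36, 48, 45, 42, 41, 39, 45, 40, 41, 38]
```

Emit:
play_rows:
  rows:
    - {"dp":[0.46,-0.26,0.65],"turn":[0,0,0],"fingers":1}
    - {"dp":[0.46,-0.26,0.65],"turn":[0,0,0],"fingers":1}
    - {"dp":[0.46,-0.26,0.65],"turn":[0,0,0],"fingers":1}
    - {"dp":[0.46,-0.26,0.65],"turn":[0,0,0],"fingers":1}
    - {"dp":[0.46,-0.26,0.65],"turn":[0,0,0],"fingers":1}

```text
clock: 7.33
eef_pos: [443.7, -144.9, 149.2]
tcp_rot: [3.134, -0.562, 1.231]
contact_force: [0.8, 0.5, -5.1]
opening: 0.311
grasp_force: 79.7
```

Emit:
play_rows:
  rows:
    - {"dp":[0.42,-0.26,0.65],"turn":[0.02,-0.2,0.02],"fingers":1}
    - {"dp":[0.39,-0.26,0.65],"turn":[0.02,-0.2,0.02],"fingers":1}
    - {"dp":[0,0,0],"turn":[0,0,0],"fingers":1}
    - {"dp":[0,0,0],"turn":[0,0,0],"fingers":1}

```text
clock: 7.67
eef_pos: [442.1, -85.5, 122.2]
tcp_rot: [-3.14, -0.522, 1.228]
contact_force: [0.7, -0.8, -5.3]
opening: 0.317
grasp_force: 80.2
```

Run:
```python
from h import *
to(T,rot(30)); 
d=snap('wrist','w4'); s=snap('scene','s4'); e=snap('side','e4')
t=r.sense()['eef_pos']; print(r.sense()['tcp_rot'])
for x,n in((d,'w'),(s,'s'),(e,'e')): print(n,[np.round(proj(x,t+13.2*ez+k*ey)).tolist() for k in(54.8,-45.2)])
o=np.zeros((600,800,3),np.uint8)
a=s['pixels'][180:330,280:450,::-1]; b=e['pixels'][130:280,230:360,::-1]
o[:450,:420]=cv2.resize(a,None,fx=3,fy=3)[:,:420]; o[:450,420:]=cv2.resize(b,None,fx=3,fy=3)[:,:380]
cv2.imwrite('pics/c5.png',o)
```

```text
pos [442.1 -85.5 122.2] q [-0.57  0.32  2.11  0.64  0.95 -0.67] dp [-1.275  0.035  2.161] turn [-0.027  0.016  0.025]
[ 3.13972159 -0.52218609  1.22555656]
w [[320.0, 146.0], [320.0, 361.0]]
s [[323.0, 221.0], [364.0, 213.0]]
e [[292.0, 186.0], [280.0, 205.0]]
```

View pics/c5.png

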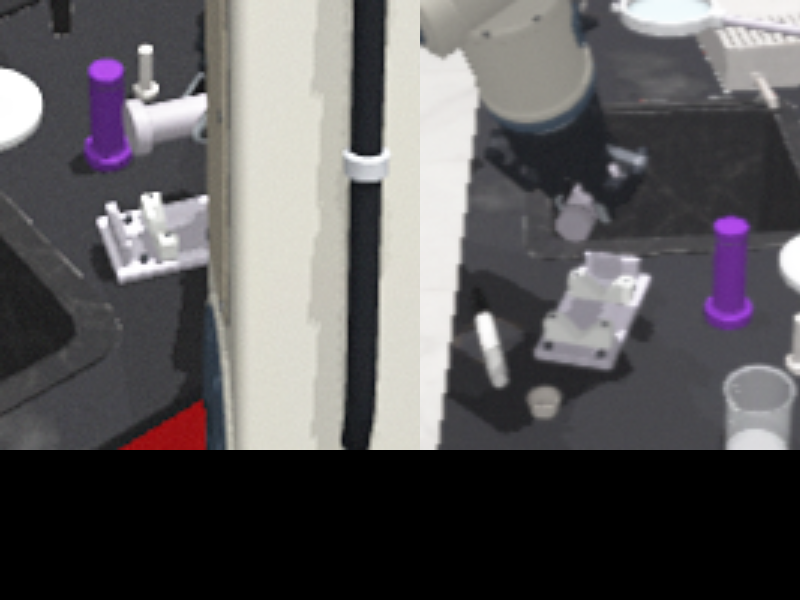

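Scene crop: the head is at about (325,222) and the shaft runs right to the arm's edge. Side crop: the tip is at (281.7,203.3), against (280,205) predicted. I'll measure the shaft's slope in the scene view from its edges.

Run:
```python
from h import *
s=load('s4');t=np.array([442.1,-85.5,122.2]); g=s['pixels'].astype(int)
m=((g.min(2)>120)&(g.max(2)-g.min(2)<45)).astype(np.uint8)
for u in range(320,349,2):
    c=np.where(m[205:240,u])[0]+205; print(u,c.min() if len(c) else None,c.max() if len(c) else None,len(c),end=' | ')
print()
for sl in(-8,-4,0,4):
    A=Ro.from_rotvec(ex*np.radians(sl)).as_matrix()
    q=lambda k:np.array(proj(s,t+13.2*ez+A@(k*ey)))
    a,b=q(40),q(10); print(sl,a.round(1),b.round(1),'slope',((b-a)[1]/(b-a)[0]).round(3),'head',q(54.8).round(1))
e=load('e4'); g=e['pixels'][190:216,270:296].astype(int); mm=((g.min(2)>95)&(g.max(2)-g.min(2)<45)).astype(np.uint8)
n,l,st,ce=cv2.connectedComponentsWithStats(mm); print(st[1:],ce[1:]+[270,190])
```

```text
320 None None 0 | 322 213 216 4 | 324 208 222 12 | 326 207 230 24 | 328 205 230 24 | 330 205 227 21 | 332 208 226 16 | 334 214 225 12 | 336 213 225 13 | 338 213 224 12 | 340 212 224 13 | 342 210 223 14 | 344 207 224 16 | 346 205 223 14 | 348 211 221 11 | 
-8 [328.9 222.7] [341. 219.] slope -0.307 head [323.  224.6]
-4 [328.8 221.9] [340.9 218.8] slope -0.252 head [322.8 223.4]
0 [328.8 221. ] [340.9 218.6] slope -0.196 head [322.7 222.2]
4 [328.8 220.1] [340.9 218.4] slope -0.141 head [322.7 220.9]
[[  5   1  18  20 190]
 [  6   6   1   1   1]
 [ 14  23  12   3  25]] [[282.31578947 201.52105263]
 [276.         196.        ]
 [289.4        214.36      ]]
```

Run:
```python
from h import *
e=load('e4');s=load('s4')
for y,x in((-67,-35),(-67,35)): print('side corner',np.round(proj(e,O+x*ex+y*ey+10*ez),1))
print('plunger purple side', 'scene corners',[np.round(proj(s,O+x*ex+67*ey+10*ez),1).tolist() for x in(-35,35)])
w=load('w4'); g=w['pixels'].astype(int)
for v in (140,145,165,180,200): 
    row=g[v,260:380]; k=np.where((row.min(1)>110)&(row.max(1)-row.min(1)<40))[0]+260; print(v,k.min(),k.max(),(k.min()+k.max())/2)
```

```text
side corner [267.6 246.6]
side corner [293.2 250.7]
plunger purple side scene corners [[320.1, 270.9], [312.7, 251.5]]
140 271 353 312.0
145 270 354 312.0
165 270 354 312.0
180 278 353 315.5
200 278 354 316.0
```

Both views suggest the head sags a few degrees, and the grip is above the centre of mass. I'll raise the head by about 4° and descend to about 12 mm above the seat.

Emit:
play_rows:
  rows:
    - {"dp":[0,0,0],"turn":[0,0.35,0],"fingers":1}
    - {"dp":[0,0,0],"turn":[0,0.35,0],"fingers":1}
    - {"dp":[-0.3,0,0.45],"turn":[0,0,0],"fingers":1}
    - {"dp":[-0.3,0,0.45],"turn":[0,0,0],"fingers":1}
    - {"dp":[-0.3,0,0.45],"turn":[0,0,0],"fingers":1}

```text
clock: 8.23
eef_pos: [444.4, -89.7, 56.9]
tcp_rot: [3.139, -0.595, 1.224]
contact_force: [-0.0, 0.6, -5.6]
opening: 0.314
grasp_force: 81.0
```

Emit:
play_rows:
  rows:
    - {"dp":[-0.2,0,0.3],"turn":[0,0,0],"fingers":1}
    - {"dp":[-0.13,0,0.2],"turn":[0,0,0],"fingers":1}
    - {"dp":[0,0,0],"turn":[0,0,0],"fingers":1}
    - {"dp":[0,0,0],"turn":[0,0,0],"fingers":1}

```text
clock: 8.57
eef_pos: [443.7, -87.9, 33.4]
tcp_rot: [-3.141, -0.597, 1.223]
contact_force: [-0.2, -0.4, -4.7]
opening: 0.317
grasp_force: 80.7
```

Run:
```python
from h import *
to(T,rot(30)); 
d=snap('wrist','w5'); s=snap('scene','s5'); e=snap('side','e5')
t=r.sense()['eef_pos']; print(r.sense()['contact_force'])
for x,n in((d,'w'),(s,'s'),(e,'e')): print(n,[np.round(proj(x,t+13.2*ez+k*ey)).tolist() for k in(54.8,-45.2)])
o=np.zeros((600,800,3),np.uint8)
a=s['pixels'][200:290,290:360,::-1]; b=e['pixels'][170:270,250:330,::-1]; c=d['pixels'][60:400,180:450,::-1]
o[:360,:280]=cv2.resize(a,None,fx=4,fy=4); o[:400,280:600]=cv2.resize(b,None,fx=4,fy=4)
o[:252,600:800]=cv2.resize(c,(200,252))
cv2.imwrite('pics/c6.png',o)
```

```text
pos [443.7 -87.9  33.4] q [-0.62  0.53  2.13  0.81  0.84 -0.94] dp [-0.152 -0.025  0.248] turn [ 0.004 -0.699 -0.02 ]
[-0.01489256  0.25477473 -5.60948456]
w [[314.0, 143.0], [315.0, 354.0]]
s [[323.0, 248.0], [362.0, 240.0]]
e [[293.0, 213.0], [282.0, 234.0]]
```

View pics/c6.png

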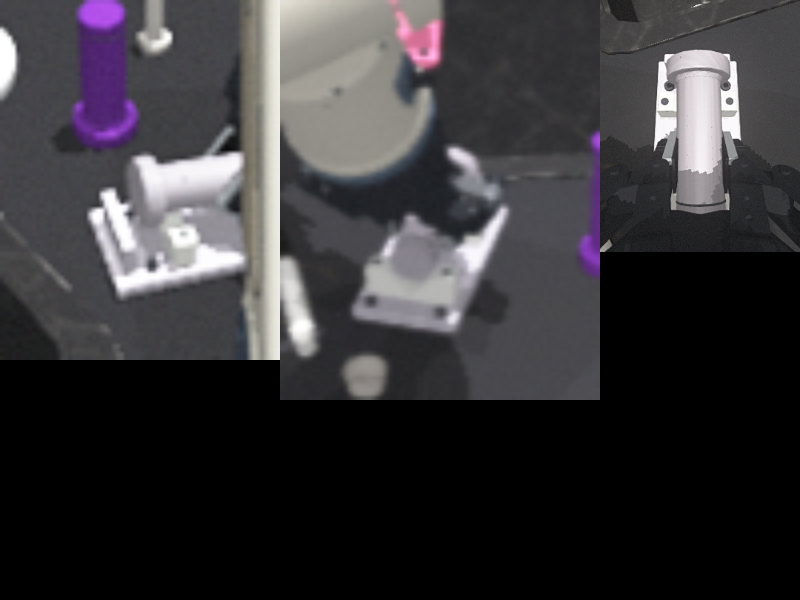

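The head is poised over the recess and the plunger is centred on the cradle. The shaft now slopes slightly nose-up, so I take 2° back and lower gently while watching the force.

Emit:
play_rows:
  rows:
    - {"dp":[0,0,0],"turn":[0,-0.35,0],"fingers":1}
    - {"dp":[-0.027,0,0.043],"turn":[0,0,0],"fingers":1}
    - {"dp":[-0.027,0,0.043],"turn":[0,0,0],"fingers":1}
    - {"dp":[-0.027,0,0.043],"turn":[0,0,0],"fingers":1}
    - {"dp":[0,0,0],"turn":[0,0,0],"fingers":1}

```text
clock: 9.13
eef_pos: [443.3, -87.2, 27.0]
tcp_rot: [-3.141, -0.561, 1.223]
contact_force: [-0.1, -0.6, -5.8]
opening: 0.314
grasp_force: 80.6
```

Emit:
play_rows:
  rows:
    - {"dp":[-0.013,0,0.021],"turn":[0,0,0],"fingers":1}
    - {"dp":[0,0,0],"turn":[0,0,0],"fingers":1}
    - {"dp":[-0.013,0,0.021],"turn":[0,0,0],"fingers":1}
    - {"dp":[0,0,0],"turn":[0,0,0],"fingers":1}

```text
clock: 9.47
eef_pos: [443.3, -87.2, 25.1]
tcp_rot: [-3.14, -0.56, 1.223]
contact_force: [-0.5, -0.6, -4.2]
opening: 0.317
grasp_force: 80.7
```

Emit:
play_rows:
  rows:
    - {"dp":[-0.013,0,0.021],"turn":[0,0,0],"fingers":1}
    - {"dp":[0,0,0],"turn":[0,0,0],"fingers":1}
    - {"dp":[0,0,0],"turn":[0,0,0],"fingers":1}

```text
clock: 9.72
eef_pos: [443.2, -87.0, 24.3]
tcp_rot: [-3.14, -0.561, 1.223]
contact_force: [-2.8, -0.4, -0.4]
opening: 0.31
grasp_force: 81.3
```

Emit:
play_rows:
  rows:
    - {"dp":[-0.013,0,0.021],"turn":[0,0,0],"fingers":1}
    - {"dp":[0,0,0],"turn":[0,0,0],"fingers":1}
    - {"dp":[0,0,0],"turn":[0,0,0],"fingers":1}

```text
clock: 9.97
eef_pos: [443.1, -86.8, 23.6]
tcp_rot: [-3.14, -0.561, 1.223]
contact_force: [-5.4, 0.2, 6.6]
opening: 0.313
grasp_force: 82.1
```

Contact is gentle: the V carries the weight and nudges the plunger towards -x. I'll give way about 1.5 mm sideways and settle a little further.

Emit:
play_rows:
  rows:
    - {"dp":[0,-0.03,0],"turn":[0,0,0],"fingers":1}
    - {"dp":[0,0,0],"turn":[0,0,0],"fingers":1}
    - {"dp":[-0.008,0,0.013],"turn":[0,0,0],"fingers":1}
    - {"dp":[0,0,0],"turn":[0,0,0],"fingers":1}

```text
clock: 10.3
eef_pos: [442.1, -86.4, 22.7]
tcp_rot: [-3.14, -0.561, 1.223]
contact_force: [-3.3, 0.9, 4.9]
opening: 0.313
grasp_force: 81.8
```

Emit:
play_rows:
  rows:
    - {"dp":[0,-0.02,0],"turn":[0,0,0],"fingers":1}
    - {"dp":[-0.01,0,0.016],"turn":[0,0,0],"fingers":1}
    - {"dp":[0,0,0],"turn":[0,0,0],"fingers":1}
    - {"dp":[0,0,0],"turn":[0,0,0],"fingers":1}

```text
clock: 10.63
eef_pos: [441.9, -86.4, 22.3]
tcp_rot: [-3.141, -0.561, 1.224]
contact_force: [-3.0, 0.5, 9.7]
opening: 0.313
grasp_force: 82.6
```

Emit:
play_rows:
  rows:
    - {"dp":[0,0,0],"turn":[0,0,0],"fingers":1}
    - {"dp":[0,0,0],"turn":[0,0,0],"fingers":1}
    - {"dp":[0,0,0],"turn":[0,0,0],"fingers":1}
    - {"dp":[0,0,0],"turn":[0,0,0],"fingers":1}
  force: 20

```text
clock: 10.97
eef_pos: [441.9, -86.4, 22.3]
tcp_rot: [-3.141, -0.561, 1.224]
contact_force: [-2.0, 0.8, 8.8]
opening: 0.312
grasp_force: 82.5
```

Emit:
play_rows:
  rows:
    - {"dp":[0,0,0],"turn":[0,0,0],"fingers":0.66}
    - {"dp":[0,0,0],"turn":[0,0,0],"fingers":0.64}
    - {"dp":[0,0,0],"turn":[0,0,0],"fingers":0.6}
    - {"dp":[0,0,0],"turn":[0,0,0],"fingers":0.55}
    - {"dp":[0,0,0],"turn":[0,0,0],"fingers":0.5}

```text
clock: 11.38
eef_pos: [441.6, -86.6, 21.8]
tcp_rot: [-3.141, -0.56, 1.223]
contact_force: [0.2, 1.0, -0.4]
opening: 0.496
grasp_force: 0.0
```

Run:
```python
from h import *
to(T,rot(30)); 
d=snap('wrist','w6'); s=snap('scene','s6'); e=snap('side','e6')
o=np.zeros((600,800,3),np.uint8)
a=s['pixels'][200:290,290:360,::-1]; b=e['pixels'][170:270,250:330,::-1]; c=d['pixels'][60:400,180:450,::-1]
o[:360,:280]=cv2.resize(a,None,fx=4,fy=4); o[:400,280:600]=cv2.resize(b,None,fx=4,fy=4)
o[:252,600:800]=cv2.resize(c,(200,252))
cv2.imwrite('pics/c7.png',o)
```

```text
pos [441.6 -86.6  21.8] q [-0.6   0.54  2.14  0.8   0.8  -0.92] dp [0.003 0.035 0.001] turn [ 0.001 -0.348 -0.014]
```

View pics/c7.png

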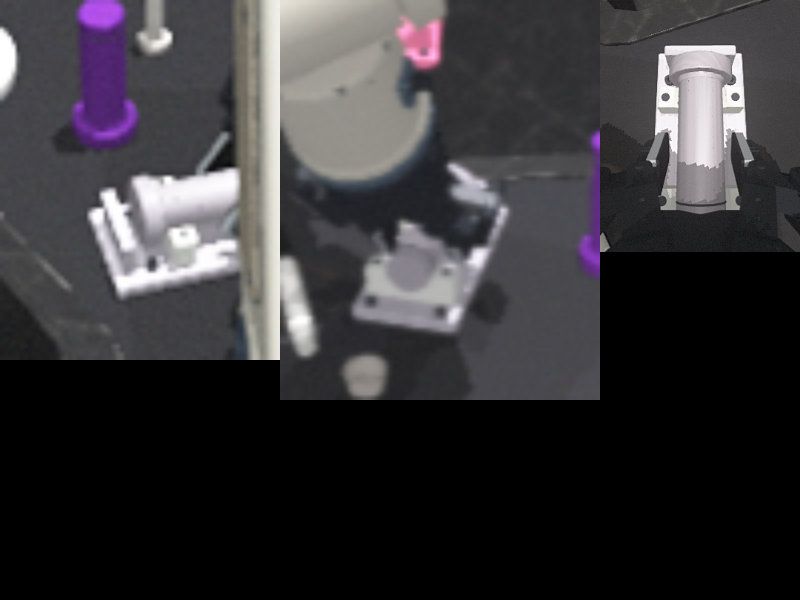

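The plunger is released and lies level in both Vs with its head in the recess. In the scene crop the head is at (150,208) beside the end plate. I open fully and back out along the fingers.

Emit:
play_rows:
  rows:
    - {"dp":[0,0,0],"turn":[0,0,0],"fingers":0.3}
    - {"dp":[0,0,0],"turn":[0,0,0],"fingers":0}
    - {"dp":[0,0,0],"turn":[0,0,0],"fingers":0}
    - {"dp":[0,0,-0.3],"turn":[0,0,0],"fingers":0}
    - {"dp":[0,0,-0.6],"turn":[0,0,0],"fingers":0}

```text
clock: 11.95
eef_pos: [433.6, -103.4, 51.8]
tcp_rot: [-3.136, -0.561, 1.222]
contact_force: [0.8, 0.2, 1.1]
opening: 0.998
grasp_force: 0.0
```

Emit:
play_rows:
  rows:
    - {"dp":[0,0,-0.9],"turn":[0,0,0],"fingers":0}
    - {"dp":[0,0,-0.9],"turn":[0,0,0],"fingers":0}
    - {"dp":[0,0,-0.9],"turn":[0,0,0],"fingers":0}
    - {"dp":[0.4,0,-0.9],"turn":[0,0,0],"fingers":0}
    - {"dp":[0.4,0,-0.9],"turn":[0,0,0],"fingers":0}

```text
clock: 12.37
eef_pos: [410.5, -170.1, 224.0]
tcp_rot: [-3.139, -0.559, 1.221]
contact_force: [1.3, -0.2, 0.1]
opening: 1.002
grasp_force: 0.0
```

Emit:
play_rows:
  rows:
    - {"dp":[0.4,0,-0.9],"turn":[0,-0.9,0],"fingers":0}
    - {"dp":[0.2,0,-0.9],"turn":[0,-0.9,0],"fingers":0}
    - {"dp":[0,0,-0.9],"turn":[0,-0.9,0],"fingers":0}
    - {"dp":[0,0,-0.9],"turn":[0,-0.9,0],"fingers":0}
    - {"dp":[0,0,-0.6],"turn":[0,-0.9,0],"fingers":0}

```text
clock: 12.78
eef_pos: [397.1, -210.5, 393.4]
tcp_rot: [3.137, -0.082, 1.22]
contact_force: [1.3, 1.1, -0.5]
opening: 1.002
grasp_force: 0.0
```

Run:
```python
from h import *
s=snap('scene','s7'); e=snap('side','e7'); w=snap('wrist','w7'); print(r.sense()['eef_pos'],r.sense()['tcp_rot'],r.sense()['qpos'])
print('lens in wrist',proj(w,[541,213,184]),'tip',proj(w,O-52*ey+35*ez))
# lens: bluish-white glass
for n,d,(x0,y0,x1,y1) in(('scene',load('scene0'),(175,205,240,256)),('side',load('side0'),(290,120,335,145))):
    g=d['pixels'][y0:y1,x0:x1].astype(int)
    for nm,m in(('glass',(g[:,:,2]-g[:,:,0]>8)&(g.min(2)>150)),('white',g.min(2)>170)):
        c,_=cv2.findContours(m.astype(np.uint8),0,1); c=max(c,key=cv2.contourArea); E=cv2.fitEllipse(c) if len(c)>5 else None
        print(n,nm,cv2.contourArea(c),E and [np.round(E[0]+np.array([x0,y0]),1),np.round(E[1],1)])
d=load('scene0'); g=d['pixels']
print('\n'.join(' '.join('%3d'%x for x in g[v,192:222].mean(1)) for v in range(224,258,2)))
```

```text
[ 398.13050647 -208.36348661  391.43200195] [ 3.13717821 -0.08672996  1.22541422] [-0.55090577 -0.04927866  1.763538    0.08653077  1.44122015 -0.2171161 ]
lens in wrist [np.float64(301.34986792954476), np.float64(-318.4841742676663)] tip [np.float64(312.65577011863326), np.float64(114.52870640242116)]
scene glass 145.5 [array([208.1, 229.9]), array([23.3, 40.2])]
scene white 1225.5 [array([208.5, 228.5]), array([38.3, 47.2])]
side glass 128.5 [array([312.4, 132. ]), array([ 6.4, 26.2])]
side white 515.5 [array([316.9, 132.8]), array([20.3, 39.8])]
225 243 240 237 243 247 249 249 249 249 248 249 249 249 249 249 249 250 250 250 249 250 250 250 250 250 250 250 250 250
235 239 245 248 249 249 248 248 249 248 249 249 249 249 249 249 250 250 250 250 250 249 250 250 251 249 250 250 250 250
241 248 249 248 249 249 249 249 249 249 250 250 250 250 250 250 250 250 250 250 250 250 250 250 250 250 250 250 250 251
249 249 248 249 248 248 249 249 249 240 221 205 212 228 239 249 250 250 250 250 250 250 250 250 250 250 250 250 250 250
249 248 248 249 249 249 250 251 227 156 187 193 184 154 151 236 2
[... 794 characters left out ...]
 175 172 172 175 177 178 133  82  85  83  86  84 109 223 233 162 171 172 171 172 181 161 115  75  27
 68  64  85 114 140 163 156 177 187 180 185 152  76  85  84  82  84  75 230 247 131 107 113  87  37  22  30  29  32  32
 71  66  53  40  35  33  45  59  61  46  33 133 162  97  81  84 135 240 255 252  83  32  35  37  37  35  34  34  34  34
 40  39  52  60  59  55  49  38  33  31  48 162 215 207 201 193 195 190 187 146  42  42  43  45  45  40  41  35  34  36
 54  49  41  38  28  34  37  32  34  37  35  60  81  65  45  32  25  31  36  39  38  40  39  40  36  38  49  49  39  37
 34  36  36  40  37  34  36  33  34  40  37  35  32  32  33  38  37  40  38  34  38  40  35  36  39  42  45  43  37  34
```

Run:
```python
from h import *
d=load('scene0'); print('handle',onz(d,203.7,232.3,235),onz(d,203.1,230.2,235)); to([430,110,390],rot(0))
```

```text
handle [484.53250522 240.96953404 235.        ] [491.03884742 239.25096317 235.        ]
pos [ 398.1 -208.4  391.4] q [-0.55 -0.05  1.76  0.09  1.44 -0.22] dp [ 7.727 -1.948  0.699] turn [ 0.042 -0.828  0.002]
```

Emit:
play_rows:
  rows:
    - {"dp":[0,0,0],"turn":[0.04,-0.83,0],"fingers":0}
    - {"dp":[0.95,-0.24,0],"turn":[0,0,0],"fingers":0}
    - {"dp":[0.95,-0.24,0],"turn":[0,0,0],"fingers":0}
    - {"dp":[0.95,-0.24,0],"turn":[0,0,0],"fingers":0}
    - {"dp":[0.95,-0.24,0],"turn":[0,0,0],"fingers":0}

```text
clock: 13.35
eef_pos: [411.9, -51.4, 387.6]
tcp_rot: [-3.134, -0.002, 1.222]
contact_force: [1.1, 0.4, 0.9]
opening: 1.001
grasp_force: 0.0
```

Emit:
play_rows:
  rows:
    - {"dp":[0.95,-0.24,0],"turn":[0,0,0],"fingers":0}
    - {"dp":[0.95,-0.24,0],"turn":[0,0,0],"fingers":0}
    - {"dp":[0.95,-0.24,0],"turn":[0,0,0],"fingers":0}
    - {"dp":[0.95,-0.24,0],"turn":[0,0,0],"fingers":0}
    - {"dp":[0,0,0],"turn":[0,0,0],"fingers":0}

```text
clock: 13.77
eef_pos: [428.1, 108.4, 388.0]
tcp_rot: [-3.133, -0.003, 1.228]
contact_force: [-0.1, -1.0, -0.5]
opening: 0.996
grasp_force: 0.0
```

Run:
```python
from h import *
w=snap('wrist','w8'); print(r.sense()['eef_pos'],r.sense()['tcp_rot'])
H=np.array([488,240,0]); a=np.array(proj(w,H+235*ez)); b=np.array(proj(w,H+190*ez)); c=np.array(proj(w,[541,213,192])); print(a,b,c)
g=w['pixels'].mean(2).astype(int)
u,v=a.astype(int)
print('\n'.join(str(y)+': '+' '.join('%3d'%x for x in g[y,u-26:u+28:2]) for y in range(max(0,v-30),v+36,3)),u-26)
x0,y0=np.maximum(c.astype(int)-75,0); p=w['pixels'][y0:y0+150,x0:x0+150].astype(int); m=(p.min(2)>190).astype(np.uint8)
cs,_=cv2.findContours(m,0,1); k=max(cs,key=cv2.contourArea); h=cv2.convexHull(k); print(cv2.contourArea(h),cv2.boundingRect(k),x0,y0,cv2.fitEllipse(h))
```

```text
[427.90597986 105.74843592 387.89475942] [-3.13325919e+00 -1.26225811e-03  1.22797277e+00]
[330.20698997  16.53872042] [328.4263692   28.78024565] [387.70622948  36.69481863]
0:  46  45  41  43  44  44  48  52  47  47  54  45  50  53  55  50  52  54  49  58  54  58  56  57  39 252 252
3:  39  43  37  45  48  51  48  45  52  51  49  57  60  60  53  60  60  54  59  59  59  60  56  78 255 254 253
6:  47  48  47  45  49  48  48  48  47  55  50  50  53  51  59  56  62  60  62  57  56  51 144 255 254 242 169
9:  45  40  49  43  39  50  49  46  51  48  51  56  50  50  58  54  52  55  60  53  59  75 255 255 220 178 194
12:  49  53  51  51  43  52  52  51  55  56  53  56  51  59 106 107 113  74  53  57  38 255 254 238 183 192 190
15:  46  48  51  50  50  51  55  51  53  53  50  53  98 131 156 159 159 153 121  44 253 255 255 171 191 194 189
18:  53  49  51  48  50  50  51  46  51  54  50  51  89 160 169 170 171 160 138 141 255 255 177 190 191 187 217
21:  47  51  50  46  50  46  60  58  45  52  51  51  94 157 170 175 173 167 135 136 255 204 189 194 195 209 235
24:  48  55  53  50  50  52  58  
[... 524 characters left out ...]
41
39:  71  79  71  77  78  76  79  81  79  81  95 176 158 104  90 102 243 210 254 251 186 195 191 240 238 239 241
42:  94  76  75  77  74  71  79  79  81  85  72  87  93 121 135 166 180 168 255 240 193 198 188 239 240 240 242
45: 166  65  77  73  76  79  77  79  81  78  87  82  78  78  81  77  71 163 255 241 196 191 189 239 240 241 242
48: 183  99  82  75  79  81  82  91  75  73  79  77  82  80  76  79  75 131 221 203 186 197 189 239 240 241 242
51: 179 124  71  75  76  77  85  84  81  81  78  80  82  84  74  75  82 112 216 203 197 199 190 238 237 240 241 304
9793.0 (22, 0, 128, 104) 312 0 ((75.95271301269531, 46.523406982421875), (103.08502197265625, 150.41281127929688), 72.08273315429688)
```

Run:
```python
from h import *
w=load('w8'); H=onz(w,334.3,19.5,235); print(H, onz(w,334.3,19.5-1,235)); to([H[0],H[1],300],rot(0)); to([H[0],H[1],196],rot(0))
```

```text
[490.5730395  236.67759636 235.        ] [490.81656199 237.40076333 235.        ]
pos [427.9 105.7 387.9] q [ 0.23 -0.07  1.78  0.01  1.43  0.58] dp [3.607 0.394 2.199] turn [-0.08  -0.012  0.028]
pos [427.9 105.7 387.9] q [ 0.23 -0.07  1.78  0.01  1.43  0.58] dp [3.603 0.415 4.799] turn [-0.08  -0.012  0.028]
```

Emit:
play_rows:
  rows:
    - {"dp":[0.72,0.08,0.44],"turn":[-0.08,0,0],"fingers":0}
    - {"dp":[0.72,0.08,0.44],"turn":[0,0,0],"fingers":0}
    - {"dp":[0.72,0.08,0.44],"turn":[0,0,0],"fingers":0}
    - {"dp":[0.72,0.08,0.44],"turn":[0,0,0],"fingers":0}
    - {"dp":[0.72,0.08,0.44],"turn":[0,0,0],"fingers":0}

```text
clock: 14.23
eef_pos: [493.1, 232.6, 299.9]
tcp_rot: [3.14, -0.0, 1.222]
contact_force: [0.1, 0.3, 0.9]
opening: 0.998
grasp_force: 0.0
```

Emit:
play_rows:
  rows:
    - {"dp":[0,0,0],"turn":[0,0,0],"fingers":0}
    - {"dp":[0,0,0],"turn":[0,0,0],"fingers":0}

```text
clock: 14.4
eef_pos: [492.4, 232.3, 299.3]
tcp_rot: [-3.141, 0.002, 1.224]
contact_force: [-0.1, -0.6, -0.5]
opening: 0.998
grasp_force: 0.0
```

Run:
```python
from h import *
H=[490.6,237]; to(H+[204],rot(0)); s=snap('scene','s9')
# predicted TCP pixel & peg pixel in scene for relative check
w=snap('wrist','w9'); print(proj(w,H+[235]),proj(w,H+[190]))
g=w['pixels'].mean(2).astype(int); u,v=[int(x) for x in proj(w,H+[235])]
print('\n'.join(str(y)+': '+' '.join('%3d'%x for x in g[y,u-36:u+38:3]) for y in range(v-40,min(v+40,400),5)),u-36)
```

```text
pos [492.4 232.3 299.3] q [ 0.44  0.17  1.73 -0.    1.25  0.79] dp [ 0.099 -0.082  2.382] turn [-0.003  0.017 -0.012]
[np.float64(309.2479916477455), np.float64(203.74327281737658)] [np.float64(310.0949445449145), np.float64(187.04325416638733)]
163: 219 220 221 221 222 220 225 141  91  84  89  88  93  88  91  91  85  85 125 255 255 199 203 195 246
168: 220 220 222 223 233 168 141 230  68  87  85  85  89  87  88  93  85 127 255 255 201 202 232 245 246
173: 224 189 125 108 105  99 137 209 131  87  76 135 135 116  83  80 123 255 255 203 202 239 244 244 246
178: 176 185 184 182 216 122 204  94 219  82  79 114  82  80 116 255 242 253 197 205 207 245 243 246 246
183: 177 179 181 188 193 204 228 114 226 133  78  87  89  89  85  77 244 235 202 201 244 244 244 247 247
188: 217 219 219 219 221 222 148 107 237 177  87  81  89  86  88 167 244 199 203 199 243 243 245 247 247
193: 220 223 228 125  62  43  47  58  66  81  80  91  93  86  89 137 245 196 204 204 242 243 245 246 246
198:  47  54  55  52  56  58  59  51  54  66 105  91  86 143 124 103 251 200 203 203 242 244 244 245 247
203:  45  52  53  58  55  55  54  54  56  47 127 143 159 152 146  97 248 201 202 203 243 242 242 243 244
208:  56  54  51  49  53  54  54  55  56  54  61 116 137 139 101  61 244 170 203 205 225 241 243 243 245
213: 104  44  53  56  57  56  53  53  53  55  60  75  81  73  82  86 254 255 178 204 204 240 240 243 243
218:  65  84  47  47  46  51  52  52  54  53  52  45  80  79  81  79  63 244 229 237 197 203 234 241 243
223:  80  77  60  45  47  50  54  50  50  49  51  55  58  56  47  56  55  89 244 208 186 198 204 201 241
228:  81  82  81  45  46  47  47  52  53  54  54  55  57  57  54  54  59  64  62 246 245 125 241 201 200
233:  82  77  61  92  42  45  48  49  51  49  44  55  53  54  52  56  56  60  59  53 254 244 186 122 220
238:  72  73  70  60  65  44  43  52  44  47  50  47  48  47  55  49  58  58  57  59  63  49 248 246 211 273
```

The peg top shows at about (310,203) in the wrist frame and was predicted at (309,204). Go down and pinch.

Emit:
play_rows:
  rows:
    - {"dp":[0.099,-0.082,0],"turn":[0,0,0],"fingers":0}
    - {"dp":[0,0,0.6],"turn":[0,0,0],"fingers":0}
    - {"dp":[0,0,0.7],"turn":[0,0,0],"fingers":0}
    - {"dp":[0,0,0.6],"turn":[0,0,0],"fingers":0}
    - {"dp":[0,0,0.48],"turn":[0,0,0],"fingers":0}

```text
clock: 14.92
eef_pos: [491.1, 237.5, 205.9]
tcp_rot: [3.138, -0.002, 1.223]
contact_force: [0.2, -0.2, -0.5]
opening: 0.997
grasp_force: 0.0
```

Emit:
play_rows:
  rows:
    - {"dp":[0,0,0],"turn":[0,0,0],"fingers":0.4}
    - {"dp":[0,0,0],"turn":[0,0,0],"fingers":0.7}
    - {"dp":[0,0,0],"turn":[0,0,0],"fingers":0.8}
    - {"dp":[0,0,0],"turn":[0,0,0],"fingers":0.9}
    - {"dp":[0,0,0],"turn":[0,0,0],"fingers":1}
  force: 30

```text
clock: 15.33
eef_pos: [492.4, 238.8, 208.2]
tcp_rot: [3.136, -0.004, 1.224]
contact_force: [-0.3, -0.4, -0.8]
opening: 0.303
grasp_force: 0.0
```

Emit:
play_rows:
  rows:
    - {"dp":[0,0,0],"turn":[0,0,0],"fingers":1}
    - {"dp":[0,0,0],"turn":[0,0,0],"fingers":1}
    - {"dp":[0,0,0],"turn":[0,0,0],"fingers":1}

```text
clock: 15.58
eef_pos: [492.1, 238.9, 207.6]
tcp_rot: [3.137, -0.003, 1.224]
contact_force: [-2.3, -0.3, 6.9]
opening: 0.145
grasp_force: 29.3
```

```bash
cat > path.py <<'E'
from h import *
# magnifier: post Q, handle at h; links 160 and 160+58, elbow side as at present
Q=np.array([684.5,-22.5])
s=r.sense(); h=s['eef_pos'][:2]; tip=(O-52*ey)[:2]
def elbow(p,a,b,sgn):
    v=p-Q; D=np.linalg.norm(v); al=np.arccos((a*a+D*D-b*b)/(2*a*D)); th=np.arctan2(v[1],v[0])+sgn*al; return th,Q+a*np.array([np.cos(th),np.sin(th)])
th0,e0=elbow(h,160,218,-1); th1,e1=elbow(tip,160,160,-1)
a0=np.arctan2(*(h-e0)[::-1])-th0; u=(tip-e1)/160; a1=np.arctan2(*u[::-1])-th1
print('now elbow',e0,'link1',np.degrees(th0),'rel',np.degrees(a0)%360,'lens',e0+(h-e0)*160/218)
print('goal link1',np.degrees(th1)%360,'rel',np.degrees(a1)%360,'handle',tip+58*u)
th1%=2*np.pi;a0%=2*np.pi;a1%=2*np.pi
C=Ro.from_euler('xyz',s['tcp_rot']).as_matrix(); prev=h; N=16
for i in range(1,N+1):
    t=th0+(th1-th0)*i/N; b=a0+(a1-a0)*i/N
    p=Q+160*np.array([np.cos(t),np.sin(t)])+218*np.array([np.cos(t+b),np.sin(t+b)])
    print(i,p.round(),(C.T@np.append(p-prev,0)/40).round(2)); prev=p
E
python3 path.py
```

```text
now elbow [685.10726382 137.49884759] link1 89.78253913929454 rel 62.51047608852249 lens [543.45335158 211.8908441 ]
goal link1 173.02364915236097 rel 59.20016164341169 handle [ 392.14243942 -175.37575994]
1 [469. 221.] [-0.61 -0.38 -0.  ]
2 [449. 201.] [-0.64 -0.33 -0.  ]
3 [429. 180.] [-0.67 -0.27 -0.  ]
4 [412. 157.] [-0.69 -0.21 -0.  ]
5 [397. 132.] [-0.71 -0.15 -0.  ]
6 [384. 106.] [-0.72 -0.08 -0.  ]
7 [374.  79.] [-0.72 -0.02 -0.  ]
8 [366.  51.] [-0.72  0.05 -0.  ]
9 [360.  23.] [-0.72  0.11 -0.  ]
10 [357.  -6.] [-0.71  0.17 -0.  ]
11 [356. -35.] [-0.69  0.24 -0.  ]
12 [359. -64.] [-0.66  0.3  -0.  ]
13 [363. -93.] [-0.64  0.35 -0.  ]
14 [ 370. -121.] [-0.6   0.41 -0.  ]
15 [ 380. -149.] [-0.57  0.46  0.  ]
16 [ 392. -175.] [-0.52  0.51  0.  ]
```

Pinched. I swing the handle along the arc at half the listed speed.

Emit:
play_rows:
  rows:
    - {"dp":[-0.3,-0.19,0],"turn":[0,0,0],"fingers":1}
    - {"dp":[-0.31,-0.19,0],"turn":[0,0,0],"fingers":1}
    - {"dp":[-0.32,-0.17,0],"turn":[0,0,0],"fingers":1}
    - {"dp":[-0.32,-0.16,0],"turn":[0,0,0],"fingers":1}
    - {"dp":[-0.33,-0.14,0],"turn":[0,0,0],"fingers":1}

```text
clock: 16.0
eef_pos: [439.2, 190.7, 207.5]
tcp_rot: [3.135, -0.004, 1.225]
contact_force: [3.3, -0.7, 5.8]
opening: 0.145
grasp_force: 29.7
```

Emit:
play_rows:
  rows:
    - {"dp":[-0.34,-0.13,0],"turn":[0,0,0],"fingers":1}
    - {"dp":[-0.34,-0.11,0],"turn":[0,0,0],"fingers":1}
    - {"dp":[-0.35,-0.1,0],"turn":[0,0,0],"fingers":1}
    - {"dp":[-0.35,-0.08,0],"turn":[0,0,0],"fingers":1}
    - {"dp":[-0.36,-0.07,0],"turn":[0,0,0],"fingers":1}

```text
clock: 16.42
eef_pos: [397.4, 131.8, 207.3]
tcp_rot: [3.135, -0.004, 1.225]
contact_force: [2.8, -0.7, 6.2]
opening: 0.145
grasp_force: 29.6
```

```bash
sed -i 's/N=16/N=11/' path.py; python3 path.py
python3 - <<'E'
from h import *
print(r.sense()['contact_force'],r.sense()['grasp_force'])
E
```

```text
now elbow [615.17714948 121.70243547] link1 115.67512342254855 rel 61.66475103140682 lens [455.34956287 129.1282389 ]
goal link1 173.02364915236097 rel 59.20016164341169 handle [ 392.14243942 -175.37575994]
1 [385. 106.] [-0.72 -0.08 -0.  ]
2 [374.  79.] [-0.72 -0.02 -0.  ]
3 [366.  51.] [-0.72  0.04 -0.  ]
4 [360.  23.] [-0.72  0.11 -0.  ]
5 [357.  -6.] [-0.71  0.17 -0.  ]
6 [357. -35.] [-0.69  0.23 -0.  ]
7 [359. -64.] [-0.67  0.29 -0.  ]
8 [363. -93.] [-0.64  0.35 -0.  ]
9 [ 370. -121.] [-0.6   0.41  0.  ]
10 [ 380. -149.] [-0.57  0.46  0.  ]
11 [ 392. -175.] [-0.52  0.51  0.  ]
[ 2.79836983 -0.68346917  6.19043768] 29.60522156139632
```

Tracking well; continue.

Emit:
play_rows:
  rows:
    - {"dp":[-0.36,-0.05,0],"turn":[0,0,0],"fingers":1}
    - {"dp":[-0.36,-0.03,0],"turn":[0,0,0],"fingers":1}
    - {"dp":[-0.36,-0.02,0],"turn":[0,0,0],"fingers":1}
    - {"dp":[-0.36,0,0],"turn":[0,0,0],"fingers":1}
    - {"dp":[-0.36,0.01,0],"turn":[0,0,0],"fingers":1}

```text
clock: 16.83
eef_pos: [369.8, 65.1, 207.2]
tcp_rot: [3.134, -0.004, 1.225]
contact_force: [4.1, 1.1, 7.7]
opening: 0.144
grasp_force: 29.2
```

Emit:
play_rows:
  rows:
    - {"dp":[-0.36,0.03,0],"turn":[0,0,0],"fingers":1}
    - {"dp":[-0.36,0.05,0],"turn":[0,0,0],"fingers":1}
    - {"dp":[-0.36,0.06,0],"turn":[0,0,0],"fingers":1}
    - {"dp":[-0.36,0.08,0],"turn":[0,0,0],"fingers":1}
    - {"dp":[-0.35,0.09,0],"turn":[0,0,0],"fingers":1}

```text
clock: 17.25
eef_pos: [357.1, -6.8, 207.1]
tcp_rot: [3.134, -0.004, 1.225]
contact_force: [2.9, 0.9, 6.7]
opening: 0.142
grasp_force: 29.2
```

Emit:
play_rows:
  rows:
    - {"dp":[-0.35,0.11,0],"turn":[0,0,0],"fingers":1}
    - {"dp":[-0.34,0.12,0],"turn":[0,0,0],"fingers":1}
    - {"dp":[-0.34,0.14,0],"turn":[0,0,0],"fingers":1}
    - {"dp":[-0.33,0.15,0],"turn":[0,0,0],"fingers":1}
    - {"dp":[-0.32,0.17,0],"turn":[0,0,0],"fingers":1}

```text
clock: 17.67
eef_pos: [360.2, -79.6, 207.0]
tcp_rot: [3.134, -0.003, 1.224]
contact_force: [2.0, 2.2, 6.7]
opening: 0.143
grasp_force: 29.5
```

```bash
sed -i 's/N=11/N=3/' path.py; python3 path.py
```

```text
now elbow [539.31394462  44.73845123] link1 -204.8497608354805 rel 59.62075257135685 lens [407.88385658 -46.50918959]
goal link1 173.02364915236097 rel 59.20016164341169 handle [ 392.14243942 -175.37575994]
1 [ 921. -252.] [ 0.71 14.65  0.11]
2 [732. 304.] [11.46 -9.16 -0.03]
3 [ 392. -175.] [-14.15  -3.92  -0.07]
```

Emit:
play_rows:
  rows:
    - {"dp":[-0.28,0.18,0],"turn":[0,0,0],"fingers":1}
    - {"dp":[-0.3,0.2,0],"turn":[0,0,0],"fingers":1}
    - {"dp":[-0.3,0.2,0],"turn":[0,0,0],"fingers":1}
    - {"dp":[-0.29,0.23,0],"turn":[0,0,0],"fingers":1}

```text
clock: 18.0
eef_pos: [374.0, -134.7, 206.8]
tcp_rot: [3.136, -0.002, 1.224]
contact_force: [0.5, 2.4, 8.2]
opening: 0.143
grasp_force: 30.2
```

Emit:
play_rows:
  rows:
    - {"dp":[-0.29,0.23,0],"turn":[0,0,0],"fingers":1}
    - {"dp":[-0.26,0.25,0],"turn":[0,0,0],"fingers":1}
    - {"dp":[-0.26,0.25,0],"turn":[0,0,0],"fingers":1}
    - {"dp":[0,0,0],"turn":[0,0,0],"fingers":1}
    - {"dp":[0,0,0],"turn":[0,0,0],"fingers":1}

```text
clock: 18.42
eef_pos: [390.7, -175.2, 206.7]
tcp_rot: [3.136, -0.002, 1.223]
contact_force: [0.2, 0.8, 8.5]
opening: 0.146
grasp_force: 30.6
```

Run:
```python
from h import *
print(r.sense()['eef_pos'],r.sense()['contact_force'])
s=snap('scene','s10'); e=snap('side','e10'); w=snap('wrist','w10')
tip=O-52*ey+35*ez; L=tip*[1,1,0]+184*ez
for n,d in(('scene',s),('side',e),('wrist',w)):
    print(n,'lens pred',np.round(proj(d,L),1),'tip',np.round(proj(d,tip),1))
    u,v=[int(x) for x in proj(d,L)]; R=45
    x0,y0=max(u-R,0),max(v-R,0); g=d['pixels'][y0:v+R,x0:u+R].astype(int)
    if g.size==0: continue
    m=(g.min(2)>170).astype(np.uint8); c,_=cv2.findContours(m,0,1)
    for k in sorted(c,key=cv2.contourArea)[::-1][:2]:
        if len(k)>5: print(cv2.contourArea(k),np.array(cv2.boundingRect(k))+[x0,y0,0,0],np.round(np.array(cv2.fitEllipse(cv2.convexHull(k))[0])+[x0,y0],1))
```

```text
[ 390.65936612 -175.19495658  206.67079824] [0.24085114 0.81251122 8.46798058]
scene lens pred [364. 198.] tip [361.8 244.3]
177.5 [318 188  30  21] [332.8 198.5]
91.5 [323 152  13  16] [328.9 157.2]
side lens pred [278.7 188. ] tip [281.7 237.6]
690.0 [233 160  15  72] [239.8 172.3]
676.5 [266 160  52  42] [291.9 180. ]
wrist lens pred [350.9 138.2] tip [333.3 121.7]Traceback (most recent call last):
  File "<stdin>", line 12, in <module>
cv2.error: OpenCV(4.12.0) /io/opencv/modules/imgproc/src/shapedescr.cpp:361: error: (-201:Incorrect size of input array) There should be at least 5 points to fit the ellipse in function 'fitEllipseNoDirect'
```

Emit:
play_rows:
  rows:
    - {"dp":[0,0,0],"turn":[0,0,0],"fingers":0.7}
    - {"dp":[0,0,0],"turn":[0,0,0],"fingers":0.4}
    - {"dp":[0,0,0],"turn":[0,0,0],"fingers":0}
    - {"dp":[0,0,0],"turn":[0,0,0],"fingers":0}
    - {"dp":[0,0,-0.3],"turn":[0,0,0],"fingers":0}

```text
clock: 18.98
eef_pos: [388.3, -173.5, 216.2]
tcp_rot: [-3.141, -0.002, 1.224]
contact_force: [-0.6, -0.6, 0.3]
opening: 0.848
grasp_force: 0.0
```

Emit:
play_rows:
  rows:
    - {"dp":[0,0,-0.6],"turn":[0,0,0],"fingers":0}
    - {"dp":[0,0,-0.8],"turn":[0,0,0],"fingers":0}
    - {"dp":[0,0,-0.9],"turn":[0,0,0],"fingers":0}
    - {"dp":[-0.5,0,-0.8],"turn":[0,0,0],"fingers":0}
    - {"dp":[-0.5,0,-0.8],"turn":[0,0,0],"fingers":0}

```text
clock: 19.4
eef_pos: [375.2, -211.6, 375.4]
tcp_rot: [3.138, -0.002, 1.226]
contact_force: [0.6, -0.6, -0.1]
opening: 0.997
grasp_force: 0.0
```

Emit:
play_rows:
  rows:
    - {"dp":[0,0,0],"turn":[0,0,0],"fingers":0}
    - {"dp":[0,0,0],"turn":[0,0,0],"fingers":0}

```text
clock: 19.57
eef_pos: [375.9, -212.8, 375.1]
tcp_rot: [3.135, -0.002, 1.222]
contact_force: [-0.6, 0.1, 0.1]
opening: 1.0
grasp_force: 0.0
```

Run:
```python
from h import *
print(r.sense()['eef_pos'],r.sense()['contact_force'])
w=snap('wrist','w11'); s=snap('scene','s11'); e=snap('side','e11')
tip=O-52*ey+35*ez; L=tip*[1,1,0]+192*ez
c0=np.array(proj(w,L)); print('lens pred',c0,'tip',proj(w,tip),'handle',proj(w,[391,-176,235]))
g=w['pixels'].astype(int); R=110; u,v=c0.astype(int); x0,y0=max(u-R,0),max(v-R,0); g=g[y0:v+R,x0:u+R]
m=(g.min(2)>185).astype(np.uint8); cs,_=cv2.findContours(m,0,1); k=max(cs,key=cv2.contourArea); k=k+[x0,y0]
print(cv2.contourArea(k),cv2.boundingRect(k))
f=cv2.fitEllipse(cv2.convexHull(k)); print(f, onz(w,*f[0],192))
print('px radius expected', proj(w,L+52*ex),proj(w,L-52*ex),proj(w,L+52*ey),proj(w,L-52*ey))
G=w['pixels'].mean(2).astype(int)
for y in range(max(0,v-84),v+90,8): print(y,' '.join('%3d'%x for x in G[y,u-90:u+92:6]))
```

```text
[ 375.87519046 -212.82603781  375.10335594] [-0.64225501  0.12007692  0.09232523]
lens pred [333.61058946  78.84800194] tip [np.float64(326.6883638148854), np.float64(86.73385635846917)] handle [np.float64(315.21467526857555), np.float64(141.03135110857448)]
6794.0 (286, 28, 91, 97)
((331.0797119140625, 76.02018737792969), (90.67717742919922, 97.19236755371094), 6.551846027374268) [ 426.16391233 -126.19058867  192.        ]
px radius expected [np.float64(385.8506643841563), np.float64(78.73652548463257)] [np.float64(281.27027460899563), np.float64(78.95969230406119)] [np.float64(334.45488401419817), np.float64(20.11237277041812)] [np.float64(332.8457547135347), np.float64(132.05579466045015)]
0  46  53  52  54  54  53  53  56  60  58  48 152 143 157 197 223 160 102 168 231  91  75  76  74  69  71  58  52  67 116 142
8  66  67  68  50  50  59  55  56  56  62 199  99 100 112 187 113 108 255 225 209  80  79  77  76  81  60  58  62  61 144 143
16  61  72  67  51  55  57  58  60  61  65 202 104 134 142 202 146 102 252 252 252  83  85  74  75  78  57  87  66  64 108 145
24  68  67  71  52 
[... 1574 characters left out ...]
 211 212 141 205  77  81  78  76  78  73  74  69  65  50  50
128  92  98 103  78  61  72  68  74  72  76  65 152  91 167 203 204 200 135  81  77  81  79  69  77  73  67  70  72  67  46  62
136  96  56 216 209 215  68  68  73  74  74  71  95 120  90 255  74  77  77  82  80  75  80  72  62  65  66  69  68  66  69 178
144 208 209 208 210 210  43  63  67  65  67  66  75  89 147  75  74  79  74  77  75  73  65  67  68  66  68  67  67  61 142 168
152 205 204 214 213 207 209  67  63  68  66  62  63  71  67  73  70  72  74  67  72  67  67  66  69  62  66  65  65  67  57 159
160 197 205 202 203 207 204 113  68  67  64  57  62  61  65  65  67  72  74  73  65  72  74  65  64  64  67  64  63  69  67  67
```

The lens centre measures (426,-126), about 3 mm from the plunger's free end at (428,-129). The arm is clear and everything is still, so I hand in.

```bash
python3 -c "
from rig import r
print(r.sign_off())"
```

```text
the job is handed in; nothing more can be done
None
```

The job is handed in, with no verdict returned: by the camera images the plunger lies level and released in the cradle with its head in the recess, the lens centre measured about 3 mm from where its free end should lie, and no bystander was knowingly touched (I did not re-measure them).

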